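# Open the terminal compartment of a heating wiring box

## Robot

A 7-joint arm with a two-finger parallel gripper is mounted at the origin on a cart in front of the work surface, level with it; the furniture and walls round the work are solid. World frame = base frame: x ahead of the robot, y to its left, z up, the work surface at z = 0. Lengths are in m, angles in rad, forces in N, time in s.
With the tool pointing down it reaches from about 0.425 to 0.925 m from the base axis. Payload 6.8 kg.
Tool frame: the origin (TCP) lies on the mounting face of the last link; the fingertips stand 173 mm ahead of it and the grasp point (between the pads) lies 155 mm ahead of it (grip_point_offset is the distance from the TCP to the grasp point, in m); x points along the fingers, z is the direction in which the jaws open and shut, and the axes are right-handed (so a half turn about x gives the same grasp; the last joint's range is limited). The gripper opens to 85 mm and grips with 20 to 120 N. Pads are 22 mm wide; open, the fingers measure 114 mm over their backs; the gripper's body (76 mm by 85 mm) begins 54 mm behind the grasp point. The pads swing forward as they close: fully open they stand 13 mm farther back than shut.
Start: joints at [1.146, 0.477, 0.022, 1.555, -0.011, 1.109, -0.083], TCP at [0.21, -0.641, 0.405] pointing down, gripper open.
Joint ranges: [-2.96, 2.96], [-0.34, 2.1], [-1.41, 1.46], [0.24, 2.44], [-1.37, 4.51], [0.17, 1.92], [-2.96, 2.96]. Speed limits (rad/s): [2.39, 2.39, 3.14, 3.14, 3.14, 3.14, 3.14].

## Interface

Orientations are given as a rotation vector (axis times angle).
In Python, from bench import * gives the robot as it stands. The module is installed in compiled form; this text tells all that it offers.
- The arm moves only by the tool servo_tool, never from a script. Its argument "motion" is a list of rows, each a list of 5 numbers: the shift along the tool's x, y, z in m, then the turn about the tool's x in degrees, then the gripper command: -1 is fully open, 1 is shut, values between are in proportion. In form: [[dx, dy, dz, turn, fingers], ...]. A call has 1 to 8 rows; each row is the pose to reach, as a shift and turn from the pose measured when the call began, along the tool's axes at that moment; what a row does not reach only later rows make up. A row lasts 1/10 s, in which the tool goes at most 50 mm and 8.59 degrees, less where a joint would pass 70% of its speed; a pose out of reach is approached as far as the arm can. A call with a gripper value outside its range is refused whole. The fingers move at their own pace and stop on an object; "force" is the grip in N (left out, the last holds). Time passes only in rows, so rows that repeat a pose let the fingers close. It gives the time, the measured TCP pose, the force and the opening at its end, in the units of the state.
- get_obs(): the state, without advancing time (a new reading comes with each control period).
- grab_frame(name): name is "scene" or "side" or "wrist"; returns the picture (420x560x3 uint8, red, green, blue); there is no depth.
- camera_params(name): a dict with "mtx" (3x3 intrinsics, pixels), "world_to_cam" (4x4, takes a point from world to camera coordinates); the wrist camera has in their place "T_tool_cam" (4x4, takes a point from camera to tool coordinates, whose origin is the TCP and whose axes are the tool frame's). Camera axes: x right, y down, z forward; pixel columns grow to the right and rows downward; lengths in m; the calibration is good to about 2 mm. A picture is of the moment at which its call begins: read the wrist's pose just before it. camera_params takes no time and is no camera call.
- hand_in(): hands the job in, once; it reports no verdict.
The state is a dict: "clock": time; "joints": joint angles; "qvel": joint speeds; "tau": joint torques, N m; "tcp_pos": TCP position; "orientation": TCP orientation; "contact_force": force on the tool from outside, world axes, zero at the start; "moment": the same for the moment, N m; "grip_width": finger opening in m.
Only numpy, scipy, OpenCV 4.12 (cv2) and the standard library are available. Lean on these libraries where they do the work, as an engineer would, in place of code of your own. Each camera call takes 0.05 s, during which the arm holds its last target. There are 200 camera calls.

## Task

Open the wiring box for wiring: press its snap tab in until the terminal cover springs forward, then push the cover along its guide rails and off the end of the box, until it lies flat on the bench beyond the box, right way up. Only press and push, do not lift or carry the cover, and leave the screwdriver, pliers and tape measure where they lie.

Things in the scene. Friction and masses are not known exactly. Their poses are not given: they have to be found in the camera images.
- wiring_box: Grey plastic box, 200 (x) x 130 (y) mm, screwed to the bench, immovable. Origin under its centre on the bench, z up; the cover slides off toward +x, over the end at x = 100. In its frame, mm: seat and deck round the tab are 30 high; a vented hood 46 high takes x -99 to -64; guide rails 38.5 high at both sides (|y| 52 to 65, x -24 to 76) hold the cover's flanges down with 2 mm of play.
- seat_end (a point): Middle of the open end of the seat: box x = 100, y = 0, z = 30, axes like the box's. The end wall below is 27 mm high. The cover tips over this edge and drops to the bench once its rear wall has been pushed past it.
- snap_tab (a joint): Snap tab: springy tongue in the deck, hinged 42 mm behind the middle of its pad (toward -x). 0 = up, latched; grows as it is pressed, in rad; its nose frees the cover at about 0.065; stop at 0.105 (4.4 mm down at mid pad). It takes about 4 to 7 N straight down and springs back when let go.
- tab_pad (a point): Middle of the ribbed top of the snap tab's thumb pad: box x = -14, y = 0, z = 36 when up. The pad is 32 mm along x (box x -30 to 2) by 34 mm along y, stands 6 mm proud of the deck and ends 4 mm from the latched cover's rear wall.
- cover: Terminal cover: hollow light grey shell 90 (x) x 100 (y) x 22 mm high with 6.5 mm side flanges, about 60 g. Origin under its centre, axes like the box's. Latched it sits at box x = 51, z = 30 (rear wall at x = 6, top at z = 52). With the tab down, springs in the rails push it 18 mm on (rear wall to x = 24), past the tab's nose, which can then no longer catch it.
- cover_rear (a point): Middle of the outer face of the cover's rear wall, 11 mm above the cover's underside (box z = 41 on the seat). The face is upright, 100 mm wide, 22 mm high, and looks to -x. Push here toward +x; nothing stands behind it but the tab's pad (top at z = 36).
- screwdriver_a: Screwdriver with red handle, 237 mm long, 35 mm high, lying along the box's +y side about 125 mm from its middle line. Origin under its middle. Bystander.
- pliers: Blue-handled combination pliers, 193 mm long, 14 mm high, lying along the box's -y side about 145 mm from its middle line. Origin under its middle. Bystander.
- tape_measure: Yellow pocket tape measure, 68 x 72 x 34 mm, near the box's -x, -y corner. Origin under its middle. Bystander.
There are look-alikes about, which are no part of the job. There is more than one size of the cover; the one meant has the size given above.

How it is judged:
By the outcome, as a careful person would: the job done as asked, in the order asked, and still so for the second after the job is handed in, with the robot touching nothing.
It also fails if it takes over 34 s, if anything falls off the work surface, if the arm or the gripper's body presses on something with over 40 N, if the wrist force passes 120 N, or if a joint passes its speed limit or range.

## Working session

There is one attempt and no reset: what is moved stays moved. The work goes in short steps, Python scripts to look and compute and a tool call to move; the robot and the scene stay as the last step left them, time stands still between calls to the robot, and variables do not carry over. Pictures are saved under pics/ and viewed, about 8 in all and at most 12, crops included, and the job is handed in when it is done.

Besides the shell and the picture viewer there is one more tool, called as name(argument=value, ...), one argument or row to a line, values as JSON. servo_tool: Moves the arm, as the interface text tells. Its arguments: {"type":"object","properties":{"motion":{"type":"array","items":{"type":"array","items":{"type":"number"}}},"force":{"type":"number"}},"required":["motion"]}

```bash
mkdir -p pics; python3 - <<'E'
from bench import *
import cv2,numpy as np
o=get_obs();print({k:np.round(v,3) for k,v in o.items()})
for n in("scene","side"):
    cv2.imwrite(f"pics/{n}0.png",cv2.resize(grab_frame(n)[:,:,::-1],(800,600),interpolation=cv2.INTER_CUBIC))
    c=camera_params(n);print(n,c["mtx"].round(1).tolist(),np.linalg.inv(c["world_to_cam"]).round(3).tolist())
print(camera_params("wrist"))
E
```

```text
{'clock': np.float64(0.0), 'joints': array([ 1.146,  0.478,  0.022,  1.556, -0.012,  1.109, -0.083]), 'qvel': array([-0.   , -0.001,  0.001, -0.001, -0.001,  0.001, -0.001]), 'tau': array([-1.0000e-03, -5.9644e+01,  1.6080e+00, -2.8119e+01,  1.2000e-02,
        9.0000e-03, -0.0000e+00]), 'tcp_pos': array([ 0.21 , -0.641,  0.404]), 'orientation': array([ 0.974,  1.344, -0.972]), 'contact_force': array([ 1.127,  0.691, -0.164]), 'moment': array([-0.014, -0.029, -0.025]), 'grip_width': np.float64(0.085)}
scene [[532.9, 0.0, 279.9], [0.0, 532.9, 209.6], [0.0, 0.0, 1.0]] [[0.674, -0.401, 0.62, -0.08], [-0.738, -0.391, 0.55, -0.53], [0.022, -0.829, -0.559, 0.611], [0.0, 0.0, 0.0, 1.0]]
side [[545.3, 0.0, 275.6], [0.0, 545.3, 200.7], [0.0, 0.0, 1.0]] [[0.972, -0.107, 0.207, 0.355], [-0.233, -0.481, 0.845, -0.736], [0.01, -0.87, -0.493, 0.501], [0.0, 0.0, 0.0, 1.0]]
{'mtx': array([[353.11836773,   0.        , 286.06715022],
       [  0.        , 353.11836773, 206.17538878],
       [  0.        ,   0.        ,   1.        ]]), 'T_tool_cam': array([[ 6.82225569e-04, -2.76341610e-01,  9.61059233e-01,
         3.04144824e-02],
       [ 1.49804017e-03, -9.61058096e-01, -2.76342347e-01,
         7.07442330e-02],
       [ 9.99998645e-01,  1.62823315e-03, -2.41687574e-04,
        -1.27060500e-03],
       [ 0.00000000e+00,  0.00000000e+00,  0.00000000e+00,
         1.00000000e+00]])}
```

View pics/scene0.png

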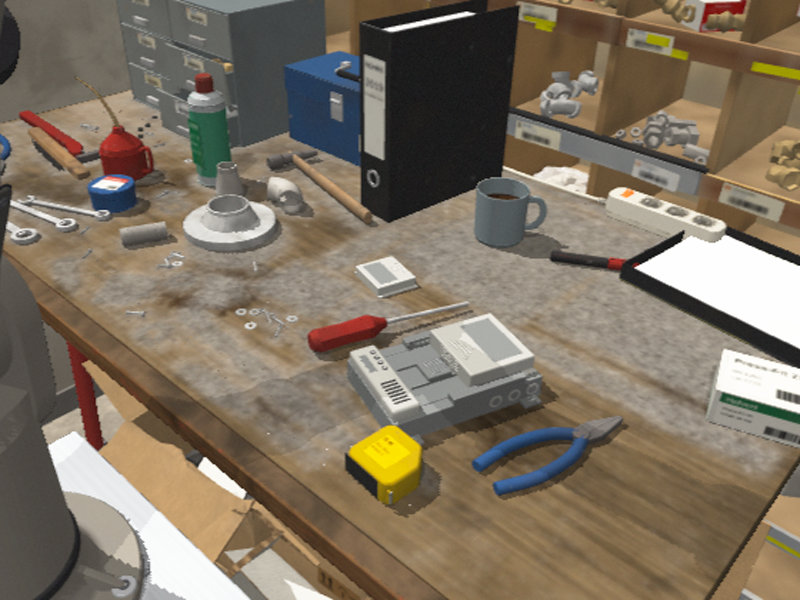

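View pics/side0.png

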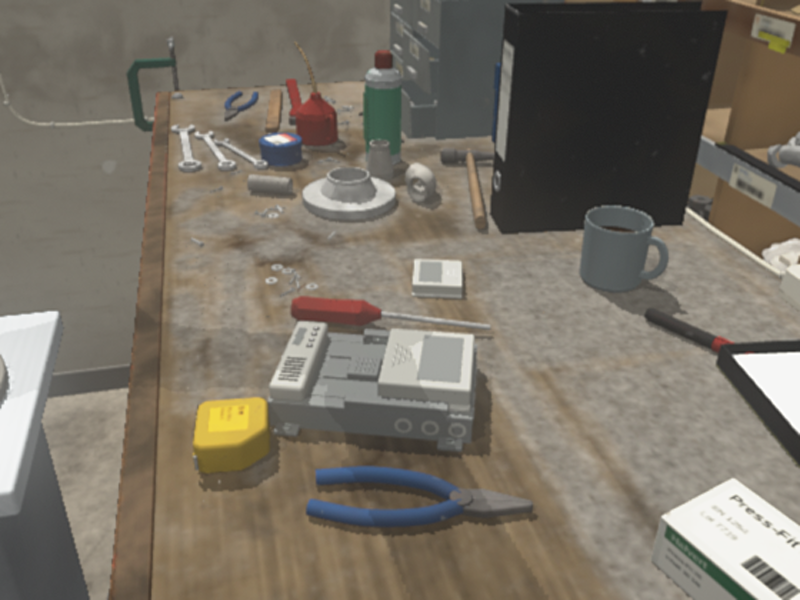

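The scene view shows the box at about (445,370), with the hood to the left and the cover on the right half. The side view shows it at (375,385), and the box's +x runs roughly along world +x. I'll enlarge both to fit the pose.

```bash
python3 - <<'E'
import cv2
from bench import *
for n,(x,y) in dict(scene=(235,210),side=(183,215)).items():
    im=grab_frame(n)[y:y+110,x:x+160,::-1]
    cv2.imwrite(f"pics/{n}1.png",cv2.resize(im,None,fx=5,fy=5,interpolation=cv2.INTER_CUBIC))
E
```

```text
(no output)
```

View pics/scene1.png

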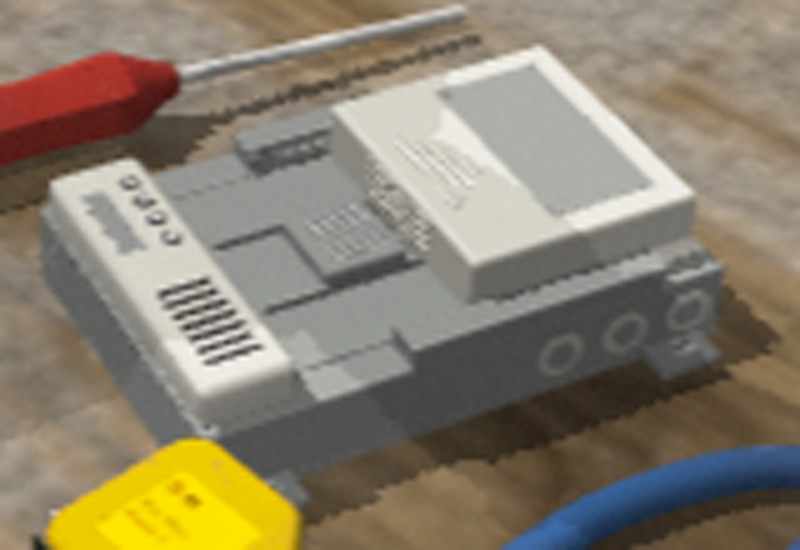

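View pics/side1.png

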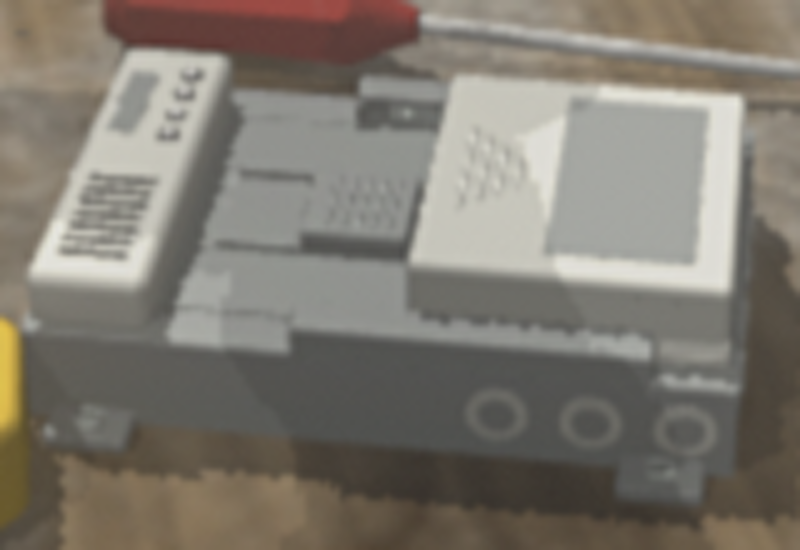

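```bash
cat > fit.py <<'E'
from bench import *
import numpy as np
from scipy.optimize import least_squares
P=np.array([[6,50,52],[96,50,52],[96,-50,52],[6,-50,52],[-14,0,36]])/1e3
O=dict(scene=((235,210),[(337,108),(540,47),(693,198),(467,262),(352,232)]),side=((183,215),[(453,77),(743,97),(733,288),(413,268),(361,205)]))
def world(p,Q): c,s=np.cos(p[2]),np.sin(p[2]); return np.array(Q)@np.array([[c,-s,0],[s,c,0],[0,0,1]]).T+[p[0],p[1],0]
def proj(n,W):
    c=camera_params(n);X=W@c["world_to_cam"][:3,:3].T+c["world_to_cam"][:3,3]; u=X@c["mtx"].T; return u[:,:2]/u[:,2:]
def res(p): return np.concatenate([(proj(n,world(p,P))-(np.array(o[0])+(np.array(o[1])+.5)/5-.5)).ravel() for n,o in O.items()])
if __name__=="__main__":
    r=least_squares(res,[.5,-.3,0]);p=r.x
    print("box",p.round(4),np.degrees(p[2]));print(res(p).reshape(2,-1,2).round(1).tolist())
    print("tab,rear,end",world(p,[[-.014,0,.036],[.006,0,.041],[.1,0,.03]]).round(4))
    from scipy.spatial.transform import Rotation as R
    print(R.from_rotvec(get_obs()["orientation"]).as_matrix().round(3))
E
python3 fit.py
```

```text
box [ 0.4954 -0.0952 -0.3583] -20.529681119867
[[[-1.2, -1.3], [0.9, -1.4], [2.1, -1.3], [2.2, 0.5], [-0.8, 0.0]], [[-0.7, -1.0], [0.3, -0.6], [-0.3, 1.0], [-2.0, -0.4], [-0.2, -0.3]]]
tab,rear,end [[ 0.4823 -0.0902  0.036 ]
 [ 0.501  -0.0973  0.041 ]
 [ 0.589  -0.1302  0.03  ]]
[[-0.     0.95   0.312]
 [ 0.001  0.312 -0.95 ]
 [-1.    -0.    -0.001]]
```

Fitted box pose: (0.495, -0.095), yaw -20.5°. The tab is at (0.482, -0.090), within reach. Residuals are about 2 px, which fits the bevelled corners. Next I approach with the fingers shut and tool y along box x, so the turn is +38.7°.

servo_tool(
  motion=[
    [0.0,0.035,-0.035,8,1],
    [0.02,0.07,-0.07,16,1],
    [0.03,0.105,-0.105,24,1],
    [0.05,0.14,-0.14,32,1],
    [0.06,0.175,-0.175,38.7,1],
    [0.08,0.21,-0.21,38.7,1],
    [0.1,0.245,-0.25,38.7,1],
    [0.12,0.28,-0.285,38.7,1],
  ],
)

```text
clock: 1.0
tcp_pos: [0.3793, -0.2988, 0.2918]
orientation: [1.469, 1.018, -1.468]
contact_force: [0.6, -0.3, -0.1]
grip_width: -0.0
```

```bash
cat > st.py <<'E'
from fit import *
from scipy.spatial.transform import Rotation as R
B=np.array([.4954,-.0952,-.3583])
def st(target=None):
    o=get_obs();M=R.from_rotvec(o["orientation"]).as_matrix();t=np.array(o["tcp_pos"])
    tip=t+M@[.173,0,0];c,s=np.cos(B[2]),np.sin(B[2]);d=tip-[B[0],B[1],0]
    print("t",round(float(o["clock"]),2),"tcp",t.round(4),"tip in box mm",(1e3*np.array([c*d[0]+s*d[1],-s*d[0]+c*d[1],d[2]])).round(1),"F",np.round(o["contact_force"],1),"w",o["grip_width"])
    print("yaw tool y",np.degrees(np.arctan2(M[1,1],M[0,1])).round(2),"x axis",M[:,0].round(3))
    if target is not None:
        print("shift",(M.T@(world(B,[np.array(target)/1e3])[0]-tip)).round(4))
    return o,M,t
E
python3 -c "
from st import *
st([-14,0,90])"
```

```text
t 1.0 tcp [ 0.3793 -0.2988  0.2918] tip in box mm [ -37.3 -231.3  118.8] F [ 0.6 -0.3 -0.1] w -1.2680416499379055e-05
yaw tool y -20.56 x axis [ 0.     0.001 -1.   ]
shift [ 0.029   0.0232 -0.2313]
```

servo_tool(
  motion=[
    [0.0,0.005,-0.045,0,1],
    [0.0,0.01,-0.09,0,1],
    [0.01,0.015,-0.135,0,1],
    [0.01,0.02,-0.18,0,1],
    [0.02,0.023,-0.215,0,1],
    [0.02,0.023,-0.231,0,1],
    [0.02,0.023,-0.231,0,1],
  ],
)

```text
clock: 1.7
tcp_pos: [0.4829, -0.0878, 0.2718]
orientation: [1.466, 1.022, -1.464]
contact_force: [-0.3, -0.0, -0.2]
grip_width: 0.0001
```

```bash
python3 - <<'E'
from st import *
import cv2
o,M,t=st([-14,0,60])
im=grab_frame("wrist")[:,:,::-1].copy()
c=camera_params("wrist");T=c["T_tool_cam"]
W=world(B,np.vstack([P,np.array([[-30,17,36],[-30,-17,36],[2,17,36],[2,-17,36]])/1e3]))
X=((W-t)@M-T[:3,3])@T[:3,:3];u=X@c["mtx"].T;u=u[:,:2]/u[:,2:];print(u.round(1).tolist())
big=cv2.resize(im,(800,600),interpolation=cv2.INTER_CUBIC)
for a in u: cv2.circle(big,tuple(int(v) for v in a/.7),3,(0,0,255),-1)
cv2.imwrite("pics/w0.png",big)
E
```

```text
t 1.7 tcp [ 0.4829 -0.0878  0.2718] tip in box mm [-14.3   2.8  98.8] F [-0.3 -0.  -0.2] w 8.894318110876315e-05
yaw tool y -20.26 x axis [ 0.001  0.002 -1.   ]
shift [0.0388 0.0003 0.0029]
[[203.8, 196.8], [193.0, 16.7], [399.8, 18.0], [384.3, 198.0], [293.1, 222.4], [265.7, 246.4], [320.0, 246.8], [265.2, 196.9], [321.7, 197.3]]
```

View pics/w0.png

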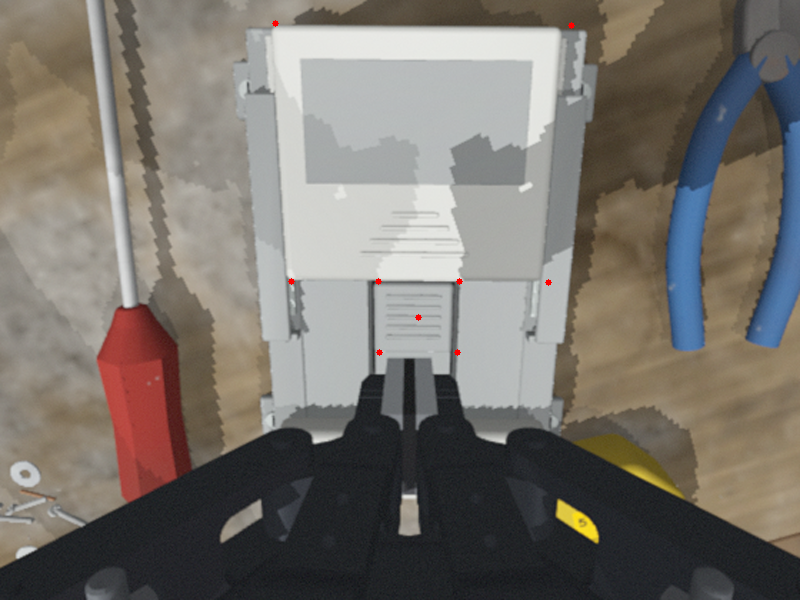

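The wrist view shows the pad at (415,317) and the cover's rear edge at row 280. The markers sit about 4 px right, so the box is about 1.5 mm further +y than fitted. Tip is centred on the pad to within about 1 mm. Descending.

servo_tool(
  motion=[
    [0.03,0,0.001,0,1],
    [0.055,0,0.001,0,1],
    [0.059,0,0.001,0,1],
    [0.061,0,0.001,0,1],
    [0.063,0,0.001,0,1],
    [0.065,0,0.001,0,1],
    [0.0665,0,0.001,0,1],
    [0.0665,0,0.001,0,1],
  ],
)

```text
clock: 2.55
tcp_pos: [0.4824, -0.0913, 0.2062]
orientation: [1.468, 1.017, -1.465]
contact_force: [-0.0, -3.4, 5.2]
grip_width: -0.0001
```

```bash
cat > look.py <<'E'
from st import *
import cv2,sys
st()
a=grab_frame("side")[190:330,170:370,::-1]
cv2.imwrite(sys.argv[1],cv2.resize(a,None,fx=4,fy=4,interpolation=cv2.INTER_CUBIC))
E
python3 look.py pics/s2.png
```

```text
t 2.55 tcp [ 0.4824 -0.0913  0.2062] tip in box mm [-13.2  -0.8  33.2] F [-0.  -3.4  5.2] w -7.714253261957705e-05
yaw tool y -20.45 x axis [ 0.002 -0.    -1.   ]
```

View pics/s2.png

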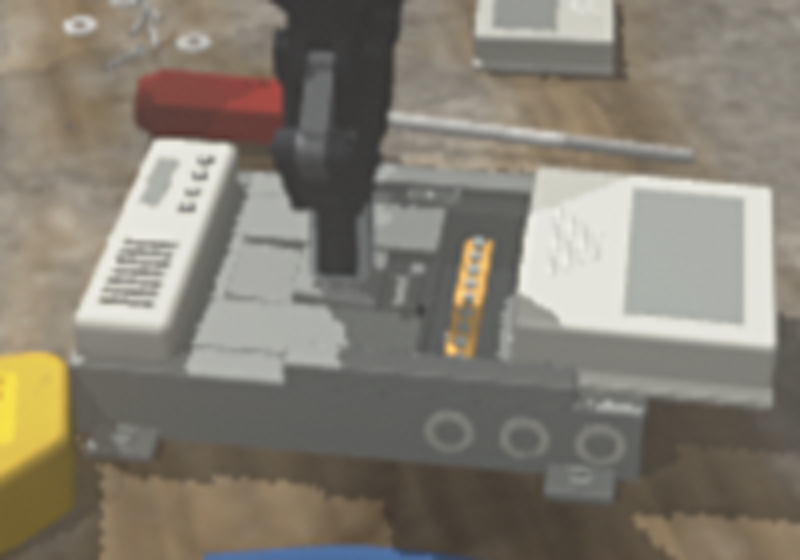

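The cover sprang forward, with its rear wall now at about box x 55 and the terminal strip exposed. Now I lift the tips to about z 41, open the fingers slightly for a straight two-point push, and advance slowly.

servo_tool(
  motion=[
    [-0.004,0,-0.002,0,1],
    [-0.007,0,-0.002,0,0.3],
    [-0.007,0,-0.002,0,0.3],
    [-0.007,0.015,-0.002,0,0.3],
    [-0.007,0.03,-0.002,0,0.3],
    [-0.007,0.04,-0.002,0,0.3],
    [-0.007,0.046,-0.002,0,0.3],
    [-0.007,0.052,-0.002,0,0.3],
  ],
)

```text
clock: 3.4
tcp_pos: [0.5318, -0.1075, 0.213]
orientation: [1.468, 1.018, -1.466]
contact_force: [0.5, -0.0, -0.4]
grip_width: 0.03
```

servo_tool(
  motion=[
    [0,0.006,0,0,0.3],
    [0,0.012,0,0,0.3],
    [0,0.018,0,0,0.3],
    [0,0.024,0,0,0.3],
    [0,0.03,0,0,0.3],
  ],
)

```text
clock: 3.9
tcp_pos: [0.5603, -0.1181, 0.213]
orientation: [1.468, 1.018, -1.466]
contact_force: [-0.1, -0.1, -0.4]
grip_width: 0.0299
```

```bash
sed -i 's/170:370/220:420/' look.py; python3 look.py pics/s3.png
```

```text
t 3.9 tcp [ 0.5603 -0.1181  0.213 ] tip in box mm [69.   1.4 40. ] F [-0.1 -0.1 -0.4] w 0.029912725789337336
yaw tool y -20.43 x axis [ 0.001  0.    -1.   ]
```

View pics/s3.png

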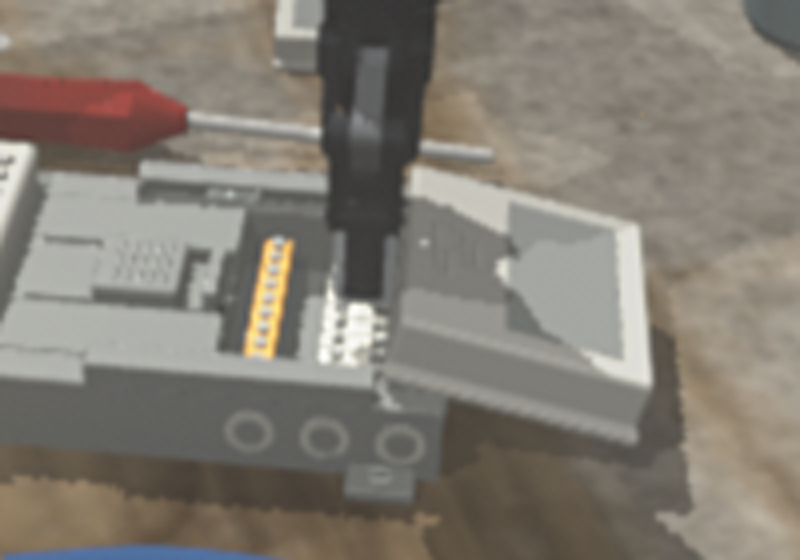

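The cover has tipped, nose resting on the bench and rear edge still on the seat, and it is straight. Pushing on, slightly lower.

servo_tool(
  motion=[
    [0.003,0.006,0,0,0.3],
    [0.003,0.012,0,0,0.3],
    [0.003,0.017,0,0,0.3],
    [0.003,0.022,0,0,0.3],
    [0.003,0.027,0,0,0.3],
    [0.003,0.032,0,0,0.3],
    [0.003,0.035,0,0,0.3],
    [0.003,0.035,0,0,0.3],
  ],
)

```text
clock: 4.75
tcp_pos: [0.5945, -0.1309, 0.2104]
orientation: [1.469, 1.016, -1.464]
contact_force: [-0.3, -0.4, 0.7]
grip_width: 0.0301
```

```bash
python3 look.py pics/s4.png
```

```text
t 4.75 tcp [ 0.5945 -0.1309  0.2104] tip in box mm [105.9   1.5  37.4] F [-0.3 -0.4  0.7] w 0.030072129500682214
yaw tool y -20.46 x axis [ 0.003 -0.    -1.   ]
```

View pics/s4.png

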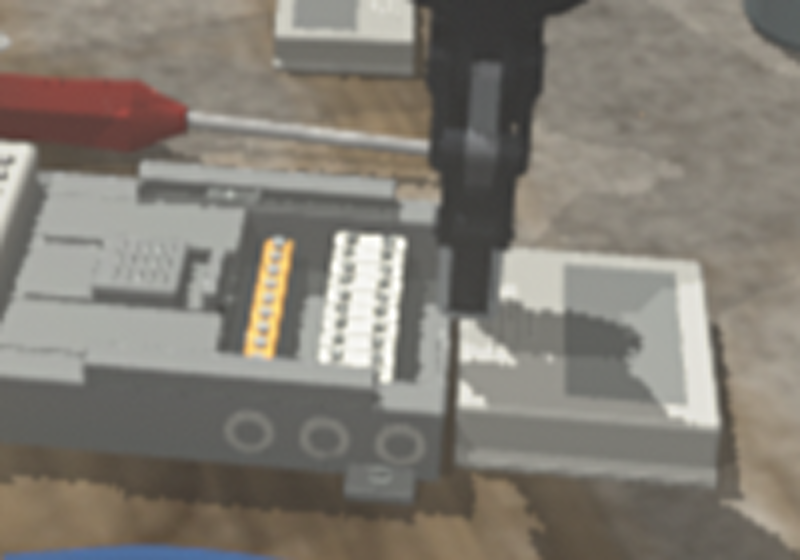

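The cover now looks flat on the bench just beyond the box's end. Retreating up for a clear check.

servo_tool(
  motion=[
    [-0.02,0,0,0,0.3],
    [-0.06,-0.01,0,0,0.3],
    [-0.1,-0.04,0,0,0.3],
    [-0.14,-0.08,0,0,0.3],
    [-0.17,-0.12,0,0,0.3],
    [-0.17,-0.12,0,0,0.3],
  ],
)

```text
clock: 5.4
tcp_pos: [0.4786, -0.0876, 0.3833]
orientation: [1.47, 1.015, -1.461]
contact_force: [1.0, -0.0, -0.2]
grip_width: 0.0297
```

```bash
python3 look.py pics/s5.png
```

```text
t 5.4 tcp [ 0.4786 -0.0876  0.3833] tip in box mm [-17.3   1.5 210.3] F [ 1.  -0.  -0.2] w 0.02966716505880038
yaw tool y -20.39 x axis [ 0.006 -0.    -1.   ]
```

View pics/s5.png

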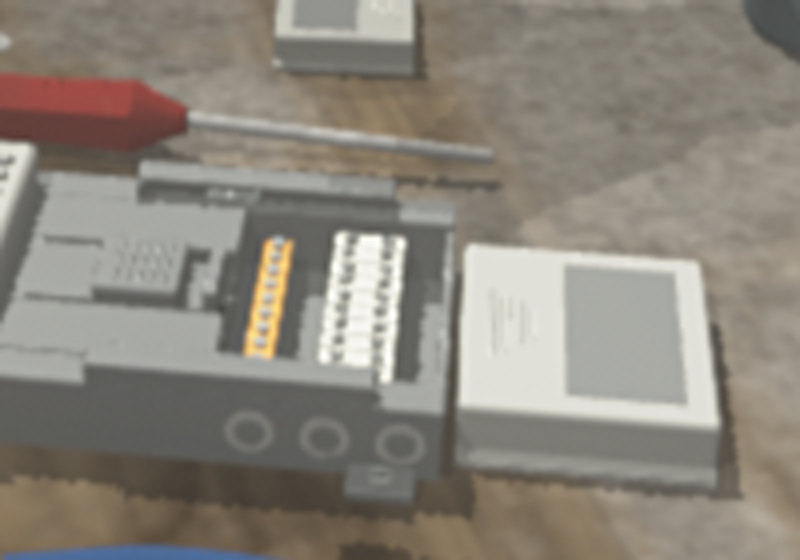

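It appears flat with its label up: top corners (467,245), (700,262), (720,422), (460,408), with a narrow gap to the box. I'll check numerically that it is not resting on the edge.

```bash
python3 - <<'E'
from st import *
from bench import *
from scipy.spatial.transform import Rotation as R
px=np.array([220,190])+(np.array([(467,245),(700,262),(720,422),(460,408)])+.5)/4-.5
C=np.array([[-44,49,22],[44,49,22],[44,-49,22],[-44,-49,22]])/1e3
def f(p): # box x, box y, z, yaw, pitch
    return (proj("side",world(B,R.from_euler("zy",p[3:5]).apply(C)+p[:3]))-px).ravel()
r=least_squares(f,[.15,0,0,0,0],x_scale=[.01,.01,.01,.1,.1]);print(r.x.round(4),np.abs(r.fun).max().round(2))
g=least_squares(lambda q:f([q[0],q[1],0,q[2],0]),[.15,0,0]);print("flat on bench",g.x.round(4),np.abs(g.fun).max().round(2))
E
```

```text
[ 0.1501  0.0005 -0.0003  0.0031 -0.0221] 0.6
flat on bench [0.1496 0.0002 0.0096] 0.99
```

```bash
python3 -c "
from bench import *
print(hand_in())"
```

```text
the job is handed in; nothing more can be done
None
```

The terminal cover is off the box and lying flat on the bench beyond its end, label side up. I handed the job in just after 5.4 s on the robot's clock (limit 34 s).

- **What I did:** I pressed the tab with shut fingers (about 5 N) until the cover sprang forward. I then pushed it along the rails with slightly opened fingers until it tipped over the end and dropped, and drew the arm back clear.
- **Cover position:** a fit to the last side picture puts its underside at about 0 mm and its centre at box x ≈ 150 mm. Its rear wall is about 5 mm past the end of the box, with yaw under 1°. The free fit gave 1.3° of pitch, which is within reading noise. The flat-on-bench fit agrees to within 1 px.
- **Disagreements:** the cover slid further when it sprang than the 18 mm stated; its rear wall was at about x 55 instead of 24. My first fit of the box was also about 1.5 mm off in y, which I corrected from the wrist picture.
- **Bystanders:** I never went near the screwdriver, pliers or tape measure with the fingers down. I did not measure their positions afterwards. The last picture shows only part of the screwdriver and pliers and none of the tape measure.

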